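# Sweep the loose dial plates into the bench pan

### The arm

A 6-joint arm with a two-finger parallel gripper is mounted at the origin on a cart in front of the work surface, level with it; the furniture and walls round the work are solid. World frame = base frame: x ahead of the robot, y to its left, z up, the work surface at z = 0. Lengths are in m, angles in rad, forces in N, time in s.
With the tool pointing down it reaches from about 0.3 to 0.875 m from the base axis. Payload 6.4 kg.
Tool frame: the origin (TCP) lies at the very end of the fingers, on their centre line; the grasp point (between the pads) lies 19 mm behind it; z points along the fingers, y is the direction in which the jaws open and shut (so a half turn about z gives the same grasp; the last joint's range is limited). The gripper opens to 85 mm and grips with 20 to 120 N. Pads are 22 mm wide; open, the fingers measure 114 mm over their backs; the gripper's body (76 mm by 85 mm) begins 54 mm behind the grasp point. The pads swing forward as they close: fully open they stand 13 mm farther back than shut.
Start: joints at [0.987, 0.181, 1.607, -0, 1.354, -0.206], TCP at [0.212, 0.534, 0.209] pointing down, gripper open.
Joint ranges: [-2.99, 2.99], [-0.89, 2.07], [0.3, 2.58], [-1.14, 4.28], [0, 2.63], [-3.12, 3.12]. Speed limits (rad/s): [2.57, 2.57, 3.01, 3.14, 3.14, 3.14].

### API

Orientations are given as a unit quaternion [x, y, z, w].
In Python, from rig import bot, viewer gives the robot as it stands.
- The arm moves only by the tool carry_out, never from a script. Its argument "increments" is text: rows parted by semicolons, each of 5 numbers parted by spaces: the opening, from 0 (shut) to 1 (fully open), then the shift along the tool's x, y, z in m, then the turn about the tool's z in rad. A call has 1 to 8 rows; each row is the pose to reach, as a shift and turn from the pose commanded when the call began, along the tool's axes at that moment; what a row does not reach only later rows make up. A row lasts 1/12 s, in which the tool goes at most 41.7 mm and 7.16 degrees, less where a joint would pass 70% of its speed; a pose out of reach is approached as far as the arm can. A call with a gripper value outside its range is refused whole. The fingers move at their own pace and stop on an object; "newtons" is the grip in N (left out, the last holds). Time passes only in rows, so rows that repeat a pose let the fingers close. It gives the time, the measured TCP pose, the force and the opening at its end, in the units of the state.
- bot.get_obs(): the state, without advancing time (a new reading comes with each control period).
- viewer.capture(name): name is "side" or "top" or "wrist"; returns a dict with "image" (480x640x3 uint8, blue, green, red), "K" (3x3 intrinsics, pixels), "dist" ([k1, k2, p1, p2, k3] as OpenCV has them; the pictures are not rectified), "eye" and "orientation" of the camera in the world; the wrist camera has in their place "hand_eye" (4x4, takes a point from camera to tool coordinates, whose origin is the TCP and whose axes are the flange's). Camera axes: x right, y down, z forward; pixel columns grow to the right and rows downward; lengths in m; the calibration is good to about 2 mm. A picture is of the moment at which its call begins: read the wrist's pose just before it. There is no depth.
- bot.finish_job(): hands the job in, once; it reports no verdict.
The state is a dict: "t": time; "joint_positions": joint angles; "dq": joint speeds; "effort": joint torques, N m; "position": TCP position; "eef_rot": TCP orientation; "contact_force": force on the tool from outside, world axes, zero at the start; "ft_torque": the same for the moment, N m; "width": finger opening in m.
Only numpy, scipy, OpenCV 4.12 (cv2) and the standard library are available. Lean on these libraries where they do the work, as an engineer would, in place of code of your own. Each camera call takes 0.05 s, during which the arm holds its last target. There are 200 camera calls.

### The job

Clear the bench: sweep the three flat round dial plates along the bench top with your fingers, in through the open front of the sheet-metal pan, until each lies flat and wholly inside it with nothing sticking out over the front edge. Only push them - never pick one up or lift it - and leave the small wooden block, the eye loupe and the turned wooden knob standing where they are.

Things in the scene. Friction and masses are not known exactly. Their poses are not given: they have to be found in the camera images.
- plate_1: one of three identical flat round pale-grey watch dial plates with a thin dark mark on top, 32 mm across and 9 mm thick, loose, about 30 g, lying flat on the bench; origin at the centre of its underside, z up
- plate_2: one of three identical flat round pale-grey watch dial plates with a thin dark mark on top, 32 mm across and 9 mm thick, loose, about 30 g, lying flat on the bench; origin at the centre of its underside, z up
- plate_3: one of three identical flat round pale-grey watch dial plates with a thin dark mark on top, 32 mm across and 9 mm thick, loose, about 30 g, lying flat on the bench; origin at the centre of its underside, z up
- pan: bare sheet-metal pan fixed to the bench, open on top and at its front (own +y side). Inside x -80 to 80 mm, y -55 mm (back wall) to 55 mm (front edge); walls 2 mm thick, 24 mm high; 5 mm high screw tabs behind the back wall. Origin at bench level, centre of the inside, z up
- pan_mouth (a point): middle of the pan's open front edge, at bench level (pan x 0, y 55 mm), axes as the pan's. From here the floor slopes up over 15 mm to 1.5 mm above the bench, so plates slide in; fingertips 3 to 5 mm above the bench clear it and still push the plates
- block: bystander: small wooden holding block with two small round screws, 30 x 34 mm, 22 mm tall, loose; origin at the centre of its underside
- loupe: bystander: black eye loupe, a short cup 34 mm across, 28 mm tall, loose; origin at the centre of its underside
- knob: bystander: small turned wooden knob, 21 mm across, 22 mm tall, loose; origin at the centre of its underside

How it is judged:
At the end, for the whole second after the job is handed in: each plate at rest, flat (under 0.15 rad) on the pan floor (underside under 6 mm above the bench), wholly inside: its centre within 66 mm of the pan's middle in pan x and between -45 and 38 mm in pan y; block, loupe and knob within 15 mm of where they started (y of plate_1 in the frame of pan between -0.045 and 0.038 m and x of plate_1 in the frame of pan between -0.066 and 0.066 m and height (world z) of each of plate_1, plate_2, plate_3 below 0.006 m and angle between each of plate_1, plate_2, plate_3's own z axis and vertical below 0.15 rad and linear speed of each of plate_1, plate_2, plate_3 below 0.02 m/s and y of plate_2 in the frame of pan between -0.045 and 0.038 m and x of plate_2 in the frame of pan between -0.066 and 0.066 m and y of plate_3 in the frame of pan between -0.045 and 0.038 m and x of plate_3 in the frame of pan between -0.066 and 0.066 m and distance of each of block, loupe, knob from where it was at the start of the episode below 0.015 m); the robot touches nothing.
It fails at once if a dial plate is lifted (underside centre over 18 mm above the bench) (height (world z) of any of plate_1, plate_2, plate_3 above 0.018 m).
It fails at once if the block, loupe or knob is moved by more than 15 mm or tipped by more than 0.4 rad (distance of any of block, loupe, knob from where it was at the start of the episode above 0.015 m or angle between any of block, loupe, knob's own z axis and vertical above 0.4 rad).
It also fails if it takes over 64 s, if anything falls off the work surface, if the arm or the gripper's body presses on something with over 40 N, if the wrist force passes 120 N, or if a joint passes its speed limit or range.

## Working session

There is one attempt and no reset: what is moved stays moved. The work goes in short steps, Python scripts to look and compute and a tool call to move; the robot and the scene stay as the last step left them, time stands still between calls to the robot, and variables do not carry over. Pictures are saved under pics/ and viewed, about 8 in all and at most 12, crops included, and the job is handed in when it is done.

Besides the shell and the picture viewer there is one more tool, called after "Call:" as name(argument=value, ...), one argument or row to a line, values as JSON. carry_out: Moves the arm, as the interface text tells. Its arguments: {"type":"object","properties":{"increments":{"type":"string"},"newtons":{"type":"number"}},"required":["increments"]}

```bash
mkdir -p pics; ls; cat > h.py <<'E'
import numpy as np,cv2
from scipy.spatial.transform import Rotation as R
from rig import bot,viewer
def cap(n,f=None):
    o=bot.get_obs(); c=viewer.capture(n)
    if n=="wrist":
        T=np.eye(4);T[:3,:3]=R.from_quat(o["eef_rot"]).as_matrix();T[:3,3]=o["position"]
        M=T@np.array(c["hand_eye"]); c["Rm"],c["e"]=M[:3,:3],M[:3,3]
    else:
        q=np.array(c["orientation"]); c["Rm"]=R.from_quat(q).as_matrix() if q.size==4 else q; c["e"]=np.array(c["eye"])
    if f: cv2.imwrite("pics/"+f,c["image"])
    return c
def px2w(c,uv,z=0.):
    p=cv2.undistortPoints(np.array(uv,float).reshape(-1,1,2),np.array(c["K"]),np.array(c["dist"])).reshape(-1,2)
    d=np.c_[p,np.ones(len(p))]@c["Rm"].T
    return c["e"]+d*((z-c["e"][2])/d[:,2])[:,None]
def w2px(c,P):
    P=(np.atleast_2d(P)-c["e"])@c["Rm"]
    return cv2.projectPoints(P,np.zeros(3),np.zeros(3),np.array(c["K"]),np.array(c["dist"]))[0].reshape(-1,2)
E
python3 - <<'E'
from h import *
import pickle
c=cap("top","top0.png");pickle.dump(c,open("top0.pkl","wb"))
print(c["e"],c["orientation"],c["K"]);print(bot.get_obs())
E
```

```text
pics
[ 0.46402881 -0.00480003  1.02493001] [ 0.71239349 -0.70046913  0.03912064 -0.01755248] [[587.04868315   0.         301.95590442]
 [  0.         587.04868315 238.87929109]
 [  0.           0.           1.        ]]
{'t': 0.05, 'joint_positions': array([ 9.86705566e-01,  1.81516108e-01,  1.60799013e+00,  1.14044288e-05,
        1.35378615e+00, -2.06303015e-01]), 'dq': array([-3.80367687e-05, -6.37335810e-04, -6.76062064e-05, -4.75148273e-04,
       -1.14339428e-03,  6.85235525e-04]), 'effort': array([-5.22432510e-04, -4.46256673e+01, -3.52575159e+01, -1.22279362e-04,
        4.37394512e-03, -1.29903606e-05]), 'position': array([0.21175641, 0.53397165, 0.20850684]), 'eef_rot': array([ 1.87773701e-01,  9.82211950e-01, -7.82214588e-04, -3.32327709e-04]), 'contact_force': array([ 0.25620737,  0.35317722, -0.40798094]), 'ft_torque': array([-0.01179202,  0.01441857,  0.02440616]), 'width': 0.0853603901923277}
```

View pics/top0.png

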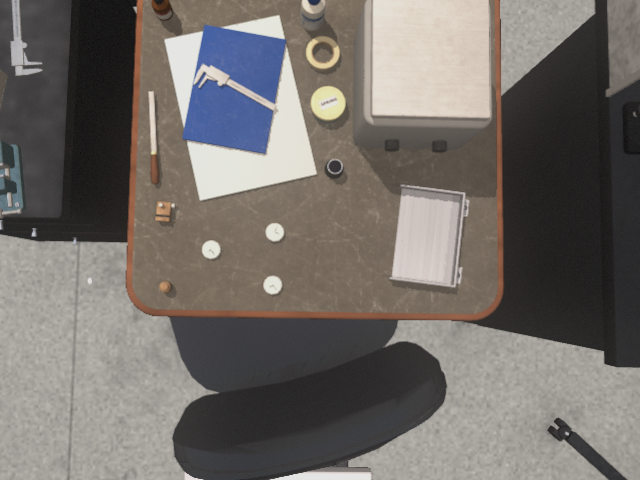

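The top view shows the pan at (430,237) opening to the left. The plates are at (211,250), (275,232) and (273,285), the loupe at (335,168), the block at (164,211) and the knob at (165,287).

```bash
python3 - <<'E'
from h import *
import pickle
c=pickle.load(open("top0.pkl","rb"));im=c["image"]
for (u,v) in [(211,250),(275,232),(273,285)]:
    p=im[v-16:v+16,u-16:u+16]; m=(p.min(2)>150).astype(np.uint8)
    n,l,s,ce=cv2.connectedComponentsWithStats(m); k=1+s[1:,4].argmax()
    x,y=ce[k]+[u-16,v-16]; print((x,y),s[k],px2w(c,[(x,y)],.009).round(4))
print("pan rim corners z=.024",px2w(c,[(404,188),(466,190),(460,287),(393,283)],.024).round(4))
print("loupe block knob",px2w(c,[(335,168)],.028).round(3),px2w(c,[(164,211),(165,287)],.022).round(3))
print("table edge",px2w(c,[(250,315),(450,317),(128,280)],0).round(3))
print("box", px2w(c,[(355,145),(490,145)],0).round(3))
z=im[150:310,140:480];cv2.imwrite("pics/top0c.png",cv2.resize(z,None,fx=2.3,fy=2.3,interpolation=cv2.INTER_CUBIC))
E
```

```text
(np.float64(210.5), np.float64(249.06015037593986)) [  7   6  18  19 266] [[0.5254 0.1225 0.009 ]]
(np.float64(274.30943396226417), np.float64(231.59245283018868)) [  7   7  18  18 265] [[0.5578 0.013  0.009 ]]
(np.float64(272.14126394052045), np.float64(284.52788104089217)) [  6   7  19  18 269] [[0.4661 0.015  0.009 ]]
pan rim corners z=.024 [[ 0.6364 -0.2103  0.024 ]
 [ 0.6352 -0.3188  0.024 ]
 [ 0.4668 -0.3073  0.024 ]
 [ 0.4719 -0.1916  0.024 ]]
loupe block knob [[ 0.668 -0.09   0.028]] [[0.588 0.202 0.022]
 [0.459 0.196 0.022]]
table edge [[ 0.413  0.052  0.   ]
 [ 0.414 -0.297  0.   ]
 [ 0.47   0.264  0.   ]]
box [[ 0.716 -0.127  0.   ]
 [ 0.722 -0.37   0.   ]]
```

View pics/top0c.png

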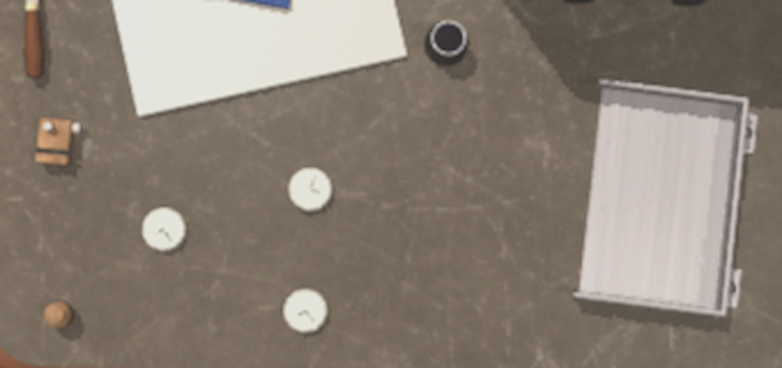

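```bash
python3 - <<'E'
from h import *
import pickle
c=pickle.load(open("top0.pkl","rb"))
uv=np.array([(601,82),(748,99),(726,314),(577,296)])/2.3+[140,150]
P=px2w(c,uv,.024)[:,:2]
# pan rim outer corners: order front/far,(back/far),(back/near),(front/near). y=+front; world front=+Y => pan x axis = ?
# pan y=(~0,1) -> x = y rotated -90 = (1,0): far (+X) = +82
L=np.array([(82,55),(82,-57),(-82,-57),(-82,55)])/1e3
A=L-L.mean(0);B=P-P.mean(0)
U,S,V=np.linalg.svd(A.T@B);Rm=(U@V).T
t=P.mean(0)-Rm@L.mean(0);print(Rm,t,np.degrees(np.arctan2(Rm[1,0],Rm[0,0])),((L@Rm.T+t)-P).round(4))
pl=np.array([(.5254,.1225),(.5578,.013),(.4661,.015)])
print("plates in pan",((pl-t)@Rm).round(4))
print("others in pan",((np.array([(.668,-.09),(.588,.202),(.459,.196)])-t)@Rm).round(4))
np.savez("pan.npz",R=Rm,t=t)
E
```

```text
[[ 0.99442558  0.1054408 ]
 [-0.1054408   0.99442558]] [ 0.55433749 -0.25166542] -6.05256379880929 [[ 0.0013 -0.    ]
 [ 0.0001  0.0004]
 [-0.0008  0.    ]
 [-0.0006 -0.0004]]
plates in pan [[-0.0682  0.369 ]
 [-0.0245  0.2636]
 [-0.1159  0.2559]]
others in pan [[ 0.096   0.1727]
 [-0.0144  0.4547]
 [-0.142   0.4351]]
```

```bash
cat >> h.py <<'E'
pan=np.load("pan.npz");PR,pt=pan["R"],pan["t"]
def plan(start,goal,back,z,o=None):
    """TCP target 'back' m behind start (pan frame) heading to goal, with tool -x along the heading: shift in tool axes, turn"""
    o=o or bot.get_obs(); s,g=np.array(start),np.array(goal); d=(g-s)/np.linalg.norm(g-s)
    w=PR@(s-back*d)+pt; h=PR@d
    Rt=R.from_quat(o["eef_rot"]).as_matrix(); sh=Rt.T@(np.r_[w,z]-o["position"])
    l=Rt.T@np.r_[-h,0]; print("world",w.round(4),"shift",sh.round(4),"turn",round(np.arctan2(l[1],l[0]),4),"dist",np.linalg.norm(g-s).round(4))
A,B,C=(-.1159,.2559),(-.0245,.2636),(-.0682,.369)
GA,GB,GC=(0,0),(.044,-.005),(-.042,0)
E
python3 -c "
from h import *
plan(B,GB,.034,.06);print(np.array(viewer.capture('wrist')['hand_eye']).round(3))"
```

```text
world [0.5529 0.0467] shift [-0.4969 -0.3268  0.1489] turn 1.0489 dist 0.2772
[[ 0.    -0.962 -0.272  0.069]
 [ 1.    -0.     0.001  0.001]
 [-0.001 -0.272  0.962 -0.165]
 [ 0.     0.     0.     1.   ]]
```

Call:
carry_out(
  increments="0.22 -0.25 -0.16 0.03 0.5;0.22 -0.25 -0.16 0.03 0.5;0.22 -0.25 -0.16 0.03 0.6;0.22 -0.25 -0.16 0.03 0.7;0.22 -0.25 -0.16 0.03 0.7;0.22 -0.25 -0.16 0.03 0.8;0.22 -0.25 -0.16 0.03 0.9;0.22 -0.25 -0.16 0.03 0.9",
  newtons=20,
)

```text
t: 0.77
position: [0.3881, 0.2888, 0.1785]
eef_rot: [0.601, 0.799, -0.001, 0.001]
contact_force: [1.0, 0.5, -0.1]
width: 0.0189
```

```bash
python3 -c "
from h import *
plan(B,GB,.034,.06);print(bot.get_obs()['width'])"
```

```text
world [0.5529 0.0467] shift [-0.2781  0.091   0.1191] turn 0.1379 dist 0.2772
0.018910343384895733
```

Call:
carry_out(
  increments="0.22 -0.278 0.091 0.12 0.138;0.22 -0.278 0.091 0.12 0.138;0.22 -0.278 0.091 0.12 0.138;0.22 -0.278 0.091 0.12 0.138;0.22 -0.278 0.091 0.12 0.138;0.22 -0.278 0.091 0.12 0.138;0.22 -0.278 0.091 0.12 0.138;0.22 -0.278 0.091 0.12 0.138",
)

```text
t: 1.43
position: [0.5538, 0.0507, 0.0575]
eef_rot: [0.651, 0.759, -0.001, -0.0]
contact_force: [0.5, -0.1, 1.0]
width: 0.0189
```

Call:
carry_out(
  increments="0.22 0 0 0.001 0;0.22 0 0 0.001 0;0.22 0 0 0.001 0",
)

```text
t: 1.68
position: [0.5521, 0.0544, 0.0581]
eef_rot: [0.65, 0.76, -0.0, -0.001]
contact_force: [-0.4, 0.3, -0.5]
width: 0.0185
```

```bash
python3 -c "
from h import *
plan(B,GB,.034,.015)
c=cap('wrist','w1.png')
print(w2px(c,np.c_[[PR@np.array(p)+pt for p in (A,B,C)],[.009]*3]))"
```

```text
world [0.5529 0.0467] shift [-0.0078 -0.0003  0.0431] turn 0.0112 dist 0.2772
[[148.55739803 301.18018456]
 [312.80961907 328.55538512]
 [281.63017468 116.93088855]]
```

View pics/w1.png

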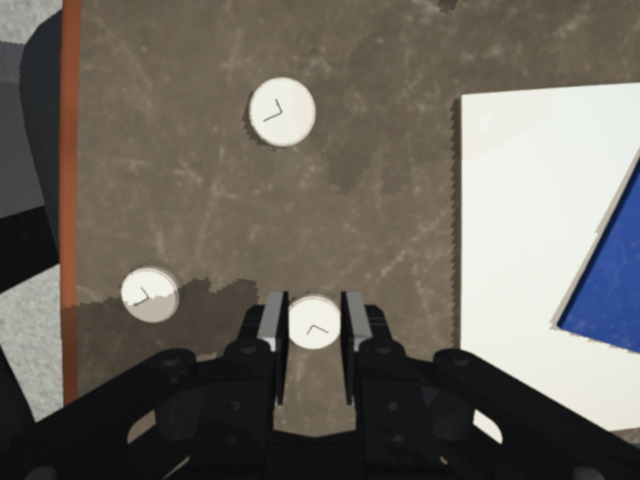

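Call:
carry_out(
  increments="0.22 -0.006 0 0.025 0.011;0.22 -0.006 0 0.045 0.011;0.22 -0.006 0 0.052 0.011;0.22 -0.006 0 0.0545 0.011;0.22 -0.006 0 0.0545 0.011;0.22 -0.006 0 0.0545 0.011",
)

```text
t: 2.23
position: [0.5545, 0.0483, 0.005]
eef_rot: [0.654, 0.756, 0.0, 0.001]
contact_force: [0.6, -0.7, 0.6]
width: 0.0185
```

```bash
python3 -c "
from h import *
plan(B,GB,.036,.003);plan(GB,(.044+.0685,-.005-.2686),.024,.003)
c=cap('side','s1.png');print(bot.get_obs())
u=w2px(c,[[.5578,.013,.005]])[0].astype(int);print(u)
im=c['image'];y,x=max(u[1]-60,0),max(u[0]-80,0);cv2.imwrite('pics/s1c.png',cv2.resize(im[y:y+120,x:x+160],None,fx=4,fy=4,interpolation=cv2.INTER_CUBIC))"
```

```text
world [0.5526 0.0487] shift [ 0.0007 -0.0018  0.002 ] turn 0.0009 dist 0.2772
world [ 0.5941 -0.2375] shift [-0.2885 -0.0021  0.0021] turn 0.0009 dist 0.2772
{'t': 2.2833, 'joint_positions': array([-1.26653506e-01,  4.10831559e-01,  1.78148946e+00,  4.11730161e-05,
        9.47105492e-01, -2.71500638e-01]), 'dq': array([-5.71441155e-03, -2.79053233e-03, -3.25784680e-03, -1.24577745e-06,
       -3.27863511e-03, -1.62763437e-03]), 'effort': array([ 9.43650166e-02, -4.68801141e+01, -2.63143981e+01,  3.88406304e-03,
        2.53817771e-02,  1.04427414e-03]), 'position': array([0.55476467, 0.04812165, 0.00524628]), 'eef_rot': array([6.54095402e-01, 7.56411285e-01, 6.13194744e-04, 8.92926353e-04]), 'contact_force': array([-0.17848127,  0.14523428, -0.01566039]), 'ft_torque': array([-0.00757173,  0.00091747,  0.03160712]), 'width': 0.018544992507743944}
[300 254]
```

View pics/s1c.png

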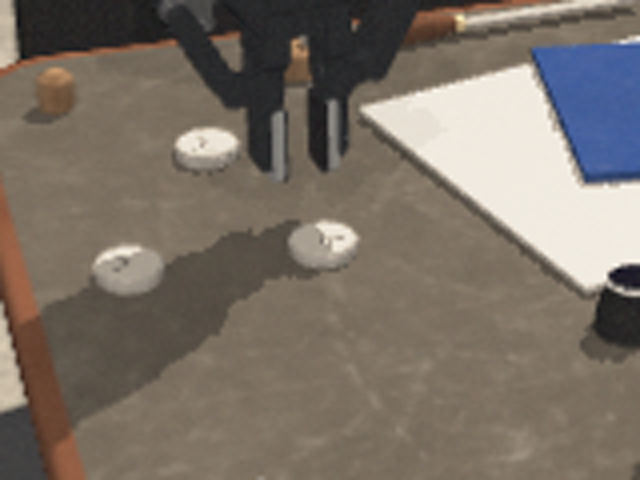

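The side view shows the fingers close behind plate B, with the tips at crop (285,180) and (335,170) and the plate at (323,245). I'll check the tip height from this.

```bash
python3 -c "
from h import *
c=cap('side')
print(c['e'])
P=[[.5548+s*.0093+a,.048-.0,z] for s in(-1,1) for a in (0,) for z in (.003,.006,.01)]
print(((w2px(c,P)-[220,194])*4).round(0))
P=[[.5548+s*.0093,.037,z] for s in(-1,1) for z in (.003,.006,.01)]
print(((w2px(c,P)-[220,194])*4).round(0))
print(((w2px(c,[[.5578,.013,.009]])-[220,194])*4).round(0))"
```

```text
[ 0.33621923 -0.85972186  0.52704111]
[[279. 214.]
 [279. 209.]
 [278. 201.]
 [316. 209.]
 [316. 203.]
 [316. 196.]]
[[284. 225.]
 [284. 220.]
 [284. 212.]
 [322. 220.]
 [322. 214.]
 [322. 207.]]
[[322. 235.]]
```

```bash
python3 -c "
from h import *
c=cap('wrist','w2.png');M=np.array(c['hand_eye']);c['Rm'],c['e']=M[:3,:3],M[:3,3]
for x in (.011,-.011):
  print(x,w2px(c,[[x,s*.0093,z] for s in(-1,1) for z in (0,-.01,-.02)]).round(0).tolist())
o=bot.get_obs();print(o['position'],o['t'])
s=cap('side','s2.png');cv2.imwrite('pics/s2c.png',cv2.resize(s['image'][174:274,240:340],None,fx=4,fy=4,interpolation=cv2.INTER_CUBIC))
a=cv2.resize(c['image'],(533,400));cv2.imwrite('pics/m2.png',np.hstack([a[:,:390],cv2.imread('pics/s2c.png')]))"
```

```text
0.011 [[291.0, 269.0], [290.0, 277.0], [289.0, 287.0], [337.0, 269.0], [338.0, 277.0], [340.0, 287.0]]
-0.011 [[292.0, 318.0], [291.0, 329.0], [290.0, 341.0], [336.0, 318.0], [337.0, 329.0], [339.0, 341.0]]
[0.55473797 0.04785241 0.00514273] 2.3833
```

View pics/m2.png

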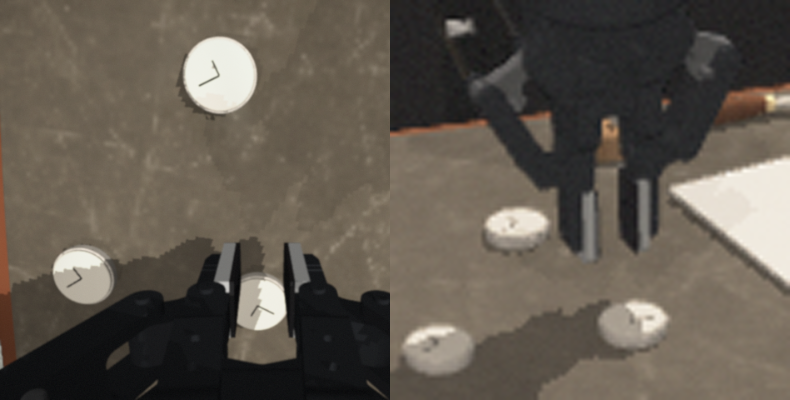

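Both views put the fingertips about 20 mm above the stated TCP. I'll go down in small steps and watch the force.

Call:
carry_out(
  increments="0.22 0 0 0.002 0;0.22 0 0 0.004 0;0.22 0 0 0.004 0",
)

```text
t: 2.68
position: [0.5535, 0.0477, -0.0004]
eef_rot: [0.654, 0.756, -0.0, -0.0]
contact_force: [-0.7, -0.1, -0.0]
width: 0.019
```

Call:
carry_out(
  increments="0.22 0 0 0.001 0;0.22 0 0 0.002 0;0.22 0 0 0.003 0;0.22 0 0 0.003 0",
)

```text
t: 3.02
position: [0.5536, 0.0477, -0.0034]
eef_rot: [0.654, 0.756, -0.0, -0.0]
contact_force: [0.2, 0.8, 0.4]
width: 0.0188
```

Call:
carry_out(
  increments="0.22 0 0 0.002 0;0.22 0 0 0.004 0;0.22 0 0 0.006 0;0.22 0 0 0.006 0",
)

```text
t: 3.35
position: [0.5534, 0.0478, -0.0097]
eef_rot: [0.654, 0.756, -0.0, -0.0]
contact_force: [0.3, 0.3, -0.7]
width: 0.0189
```

```bash
python3 -c "
from h import *
s=cap('side','s3.png');c=cap('wrist','w3.png');o=bot.get_obs();print(o['position'],o['contact_force'])
a=cv2.resize(c['image'],(533,400));b=cv2.resize(s['image'][174:274,240:340],None,fx=4,fy=4,interpolation=cv2.INTER_CUBIC);cv2.imwrite('pics/m3.png',np.hstack([a[:,:390],b]))"
```

```text
[ 0.55362436  0.04774549 -0.00929857] [ 0.52595804  0.22415187 -0.07471945]
```

View pics/m3.png

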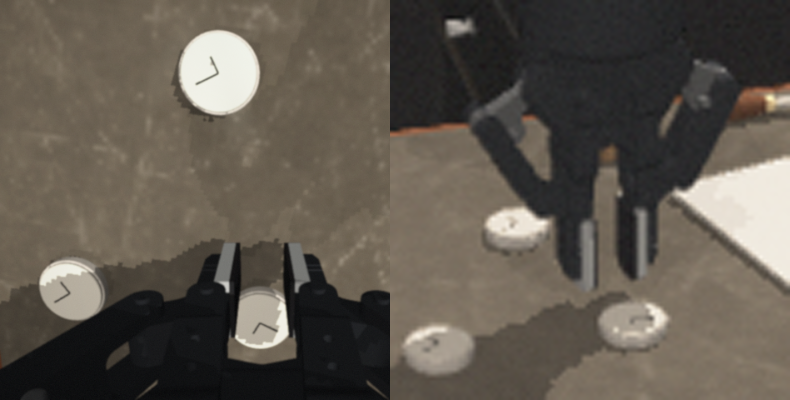

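Call:
carry_out(
  increments="0.22 0 0 0.002 0;0.22 0 0 0.004 0;0.22 0 0 0.005 0;0.22 0 0 0.005 0",
)

```text
t: 3.78
position: [0.5535, 0.0478, -0.0145]
eef_rot: [0.654, 0.756, -0.0, -0.0]
contact_force: [0.5, -0.7, -0.8]
width: 0.0187
```

Call:
carry_out(
  increments="0.22 0 0 0.001 0;0.22 0 0 0.002 0;0.22 0 0 0.002 0",
)

```text
t: 4.03
position: [0.5537, 0.0478, -0.0163]
eef_rot: [0.654, 0.756, -0.0, -0.0]
contact_force: [-0.4, -0.4, 0.6]
width: 0.0185
```

Call:
carry_out(
  increments="0.22 0 0 0.001 0;0.22 0 0 0.0015 0;0.22 0 0 0.0015 0",
)

```text
t: 4.28
position: [0.5537, 0.0477, -0.0177]
eef_rot: [0.654, 0.756, -0.0, -0.0]
contact_force: [0.3, 0.5, -0.1]
width: 0.0188
```

Call:
carry_out(
  increments="0.22 0 0 0.001 0;0.22 0 0 0.001 0;0.22 0 0 0.001 0",
)

```text
t: 4.53
position: [0.5537, 0.0477, -0.0187]
eef_rot: [0.654, 0.756, -0.0, -0.0]
contact_force: [0.1, -0.0, -0.0]
width: 0.0189
```

Call:
carry_out(
  increments="0.22 0 0 0.001 0;0.22 0 0 0.001 0;0.22 0 0 0.001 0",
)

```text
t: 4.78
position: [0.5537, 0.0478, -0.0197]
eef_rot: [0.654, 0.756, -0.0, -0.0]
contact_force: [-0.0, -0.1, -0.7]
width: 0.0187
```

Call:
carry_out(
  increments="0.22 0 0 0.001 0;0.22 0 0 0.001 0;0.22 0 0 0.001 0",
)

```text
t: 5.03
position: [0.5537, 0.0477, -0.0207]
eef_rot: [0.654, 0.756, -0.0, -0.0]
contact_force: [-0.6, -0.8, 0.6]
width: 0.0186
```

Call:
carry_out(
  increments="0.22 0 0 0.001 0;0.22 0 0 0.001 0;0.22 0 0 0.001 0",
)

```text
t: 5.28
position: [0.5538, 0.0477, -0.0216]
eef_rot: [0.654, 0.756, -0.0, -0.0]
contact_force: [-0.2, 0.4, 0.3]
width: 0.0185
```

Call:
carry_out(
  increments="0.22 0 0 0.001 0;0.22 0 0 0.001 0;0.22 0 0 0.001 0",
)

```text
t: 5.53
position: [0.5538, 0.0477, -0.0217]
eef_rot: [0.654, 0.756, -0.0, -0.0]
contact_force: [-3.6, 0.3, 8.5]
width: 0.0191
```

Contact came at TCP z = -0.0217, so I'll push at -0.0177, which puts the tips about 4 mm up.

Call:
carry_out(
  increments="0.22 0 -0.001 -0.005 0;0.22 -0.006 -0.001 -0.005 0;0.22 -0.016 -0.001 -0.005 0;0.22 -0.03 -0.001 -0.005 0;0.22 -0.046 -0.001 -0.005 0;0.22 -0.062 -0.001 -0.005 0;0.22 -0.078 -0.001 -0.005 0;0.22 -0.094 -0.001 -0.005 0",
)

```text
t: 6.2
position: [0.5663, -0.0476, -0.0178]
eef_rot: [0.655, 0.756, -0.0, -0.0]
contact_force: [0.0, 0.7, 0.5]
width: 0.0187
```

```bash
python3 -c "
from h import *
plan(GB,(.044+.0685,-.005-.2686),.024,-.0177)
c=cap('top','t2.png');print(c['image'].shape)
p=(bot.get_obs()['position'][:2]-pt)@PR;print('tcp pan',p)
a=cv2.resize(c['image'][150:310,200:480],None,fx=2.8,fy=2.8,interpolation=cv2.INTER_CUBIC);cv2.imwrite('pics/t2c.png',a)"
```

```text
world [ 0.5941 -0.2375] shift [-1.919e-01  4.000e-04 -1.000e-04] turn -0.0009 dist 0.2772
(480, 640, 3)
tcp pan [-0.00831172  0.20138165]
```

View pics/t2c.png

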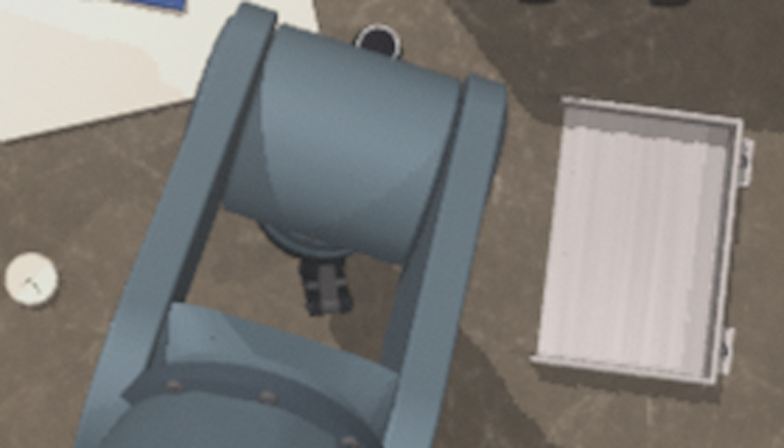

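Call:
carry_out(
  increments="0.22 -0.012 0 0 0;0.22 -0.028 0 0 0;0.22 -0.044 0 0 0;0.22 -0.06 0 0 0;0.22 -0.076 0 0 0;0.22 -0.092 0 0 0;0.22 -0.106 0 0 0;0.22 -0.116 0 0 0",
)

```text
t: 6.92
position: [0.5833, -0.1624, -0.0175]
eef_rot: [0.655, 0.756, -0.0, 0.0]
contact_force: [0.1, 0.8, 0.1]
width: 0.0184
```

Call:
carry_out(
  increments="0.22 -0.008 0 0 0;0.22 -0.018 0 0 0;0.22 -0.029 0 0 0;0.22 -0.041 0 0 0;0.22 -0.053 0 0 0;0.22 -0.063 0 0 0;0.22 -0.071 0 0 0;0.22 -0.074 0 0 0",
)

```text
t: 7.58
position: [0.5938, -0.2352, -0.0175]
eef_rot: [0.655, 0.756, -0.0, 0.0]
contact_force: [0.2, -0.0, -0.4]
width: 0.0188
```

```bash
python3 -c "
from h import *
print((bot.get_obs()['position'][:2]-pt)@PR)
s=cap('side','s4.png');c=cap('wrist','w4.png')
u=w2px(s,[[.59,-.2,0]])[0].astype(int);print(u);y,x=u[1]-70,u[0]-70
a=cv2.resize(c['image'],(533,400));b=cv2.resize(s['image'][y:y+133,x:x+133],(400,400),interpolation=cv2.INTER_CUBIC);cv2.imwrite('pics/m4.png',np.hstack([a[:,:390],b]))"
```

```text
[0.03750658 0.02057261]
[354 319]
```

View pics/m4.png

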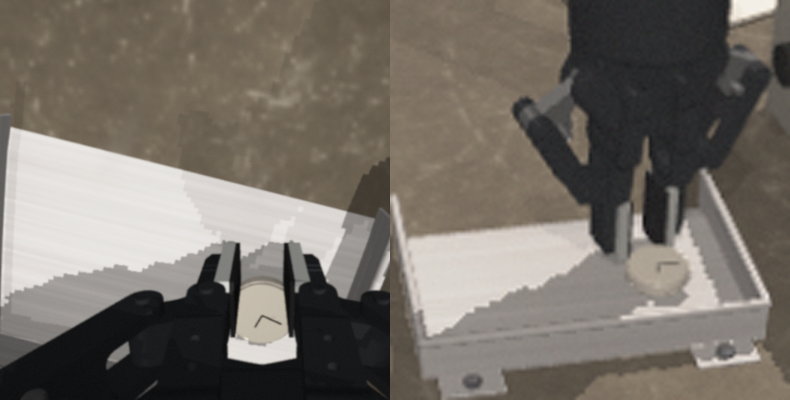

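Plate B lies flat in the pan, cradled by the fingers. Now I'll retreat, lift and set up for A.

Call:
carry_out(
  increments="0.22 0.012 0 0 0;0.22 0.03 0 0 0;0.22 0.045 0 -0.01 0;0.22 0.06 0 -0.035 0;0.22 0.08 0 -0.06 0;0.22 0.08 0 -0.06 0",
)

```text
t: 8.18
position: [0.5838, -0.1498, 0.0467]
eef_rot: [0.653, 0.757, 0.001, 0.002]
contact_force: [1.6, 0.0, 0.3]
width: 0.0187
```

Call:
carry_out(
  increments="0.22 0 0 0 0;0.22 0 0 0 0",
)

```text
t: 8.35
position: [0.5816, -0.1527, 0.0421]
eef_rot: [0.654, 0.757, -0.0, -0.0]
contact_force: [-0.2, 0.0, 0.3]
width: 0.019
```

```bash
python3 -c "
from h import *
plan(A,GA,.037,.04)"
```

```text
world [0.4544 0.0502] shift [ 0.2192 -0.0964  0.0022] turn -0.1738 dist 0.2809
```

Call:
carry_out(
  increments="0.22 0.219 -0.096 0.002 -0.174;0.22 0.219 -0.096 0.002 -0.174;0.22 0.219 -0.096 0.002 -0.174;0.22 0.219 -0.096 0.002 -0.174;0.22 0.219 -0.096 0.002 -0.174;0.22 0.219 -0.096 0.002 -0.174;0.22 0.219 -0.096 0.002 -0.174;0.22 0.219 -0.096 0.002 -0.174",
)

```text
t: 9.02
position: [0.4537, 0.0499, 0.0392]
eef_rot: [0.585, 0.811, -0.001, -0.001]
contact_force: [-0.1, -0.3, 0.5]
width: 0.0186
```

Call:
carry_out(
  increments="0.22 0 0 0 0;0.22 0 0 0 0;0.22 0 0 0 0",
)

```text
t: 9.27
position: [0.4564, 0.0476, 0.0403]
eef_rot: [0.587, 0.81, -0.0, 0.0]
contact_force: [-0.2, -0.5, 0.1]
width: 0.0185
```

```bash
python3 -c "
from h import *
plan(A,GA,.037,-.0177)
c=cap('wrist','w5.png');p=w2px(c,[list(PR@np.array(A)+pt)+[.009]])[0];print('pred',p)
m=(c['image'].min(2)>140).astype(np.uint8);n,l,s,ce=cv2.connectedComponentsWithStats(m)
for k in range(1,n):
  if s[k,4]>800: print(s[k],ce[k])
"
```

```text
world [0.4544 0.0502] shift [ 0.003 -0.001  0.058] turn -0.0033 dist 0.2809
pred [311.95720691 331.13006728]
[ 471  125   70   76 3923] [505.39739995 160.30690798]
[  62  243   79  149 7475] [100.63010033 316.62421405]
[ 288  293   53   62 2792] [314.07163324 323.54118911]
[ 600  302   40  147 3044] [626.00558476 391.44415243]
```

Call:
carry_out(
  increments="0.22 0.004 -0.001 0.025 -0.003;0.22 0.004 -0.001 0.045 -0.003;0.22 0.004 -0.001 0.055 -0.003;0.22 0.004 -0.001 0.058 -0.003;0.22 0.004 -0.001 0.058 -0.003;0.22 0.004 -0.001 0.058 -0.003",
)

```text
t: 9.82
position: [0.4541, 0.0518, -0.0171]
eef_rot: [0.585, 0.811, 0.0, 0.0]
contact_force: [-0.2, 0.4, 0.1]
width: 0.0188
```

Call:
carry_out(
  increments="0.22 -0.004 0 0 0;0.22 -0.012 0 0 0;0.22 -0.024 0 0 0;0.22 -0.038 0 0 0;0.22 -0.054 0 0 0;0.22 -0.07 0 0 0;0.22 -0.086 0 0 0;0.22 -0.1 0 0 0",
)

```text
t: 10.48
position: [0.486, -0.0449, -0.017]
eef_rot: [0.585, 0.811, 0.0, 0.001]
contact_force: [0.1, -0.1, 0.8]
width: 0.0188
```

```bash
python3 -c "
from h import *
g=np.array(GA);d=g-np.array(A)
plan(GA,g+d,.024,-.0177)"
```

```text
world [ 0.5468 -0.2289] shift [-0.1937 -0.0002  0.0009] turn 0.0006 dist 0.2809
```

Call:
carry_out(
  increments="0.22 -0.012 0 0 0;0.22 -0.028 0 0 0;0.22 -0.044 0 0 0;0.22 -0.06 0 0 0;0.22 -0.076 0 0 0;0.22 -0.092 0 0 0;0.22 -0.106 0 0 0;0.22 -0.116 0 0 0",
)

```text
t: 11.15
position: [0.5223, -0.1548, -0.0175]
eef_rot: [0.585, 0.811, -0.0, 0.0]
contact_force: [0.0, -0.1, -0.5]
width: 0.0189
```

Call:
carry_out(
  increments="0.22 -0.008 0 0 0;0.22 -0.018 0 0 0;0.22 -0.029 0 0 0;0.22 -0.041 0 0 0;0.22 -0.053 0 0 0;0.22 -0.063 0 0 0;0.22 -0.071 0 0 0;0.22 -0.075 0 0 0",
)

```text
t: 11.82
position: [0.5457, -0.2255, -0.0175]
eef_rot: [0.585, 0.811, -0.0, 0.0]
contact_force: [-0.5, 0.6, 0.6]
width: 0.019
```

Call:
carry_out(
  increments="0.22 0 0 0 0;0.22 0.012 0 0 0;0.22 0.03 0 0 0;0.22 0.045 0 -0.01 0;0.22 0.06 0 -0.035 0;0.22 0.08 0 -0.06 0;0.22 0.08 0 -0.06 0;0.22 0.08 0 -0.06 0",
)

```text
t: 12.48
position: [0.5204, -0.1466, 0.0437]
eef_rot: [0.584, 0.812, 0.0, 0.001]
contact_force: [1.5, 0.5, -0.4]
width: 0.0189
```

```bash
python3 -c "
from h import *
plan(C,GC,.036,.04)
s=cap('side','s5.png');cv2.imwrite('pics/s5c.png',cv2.resize(s['image'][170:400,200:500],None,fx=2,fy=2,interpolation=cv2.INTER_CUBIC))"
```

```text
world [0.5267 0.1584] shift [0.2873 0.1029 0.0033] turn 0.3582 dist 0.3699
```

View pics/s5c.png

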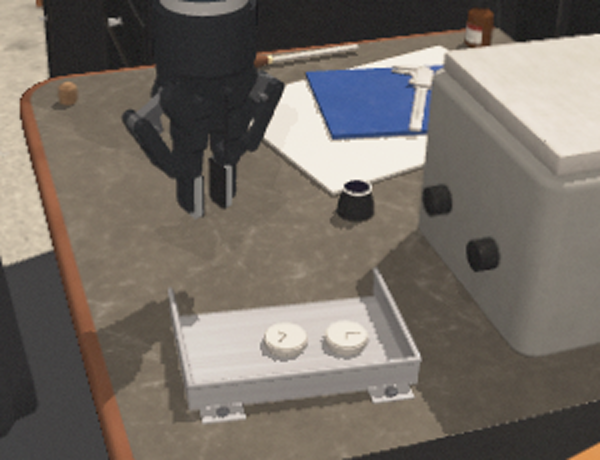

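Both plates sit inside the pan, at crop (285,340) and (347,338). Now plate C.

Call:
carry_out(
  increments="0.22 0.287 0.103 0 0.358;0.22 0.287 0.103 0 0.358;0.22 0.287 0.103 0 0.358;0.22 0.287 0.103 0 0.358;0.22 0.287 0.103 0 0.358;0.22 0.287 0.103 0 0.358;0.22 0.287 0.103 0 0.358;0.22 0.287 0.103 0 0.358",
)

```text
t: 13.2
position: [0.5257, 0.1602, 0.0409]
eef_rot: [0.72, 0.694, -0.001, -0.001]
contact_force: [0.2, -0.3, 0.3]
width: 0.0186
```

Call:
carry_out(
  increments="0.22 0 0 0 0;0.22 0 0 0 0;0.22 0 0 0 0",
)

```text
t: 13.45
position: [0.5265, 0.156, 0.0412]
eef_rot: [0.72, 0.694, -0.001, -0.0]
contact_force: [0.2, 0.1, 0.5]
width: 0.0188
```

```bash
python3 -c "
from h import *
plan(C,GC,.037,-.0175)
c=cap('wrist','w6.png');p=w2px(c,[list(PR@np.array(C)+pt)+[.009]])[0];print('pred',p)
m=(c['image'].min(2)>140).astype(np.uint8);n,l,s,ce=cv2.connectedComponentsWithStats(m)
for k in range(1,n):
  if s[k,4]>800: print(s[k],ce[k])
"
```

```text
world [0.5267 0.1594] shift [0.0035 0.0002 0.0587] turn -0.0022 dist 0.3699
pred [314.9718634  329.54424032]
[    0     0   338   160 17942] [84.99152826 57.62256159]
[  482   232   158   199 21764] [571.07374563 324.83821908]
[ 289  294   52   58 2582] [314.35979861 322.43880713]
```

Call:
carry_out(
  increments="0.22 0.004 0 0.025 -0.002;0.22 0.004 0 0.045 -0.002;0.22 0.004 0 0.055 -0.002;0.22 0.004 0 0.0585 -0.002;0.22 0.004 0 0.0585 -0.002;0.22 0.004 0 0.0585 -0.002",
)

```text
t: 14.0
position: [0.5279, 0.1601, -0.0156]
eef_rot: [0.72, 0.694, 0.0, 0.0]
contact_force: [-0.1, -0.3, 0.4]
width: 0.0187
```

Call:
carry_out(
  increments="0.22 -0.004 0 0 0;0.22 -0.012 0 0 0;0.22 -0.024 0 0 0;0.22 -0.038 0 0 0;0.22 -0.054 0 0 0;0.22 -0.07 0 0 0;0.22 -0.086 0 0 0;0.22 -0.1 0 0 0",
)

```text
t: 14.67
position: [0.5242, 0.0589, -0.0154]
eef_rot: [0.72, 0.694, 0.0, 0.001]
contact_force: [0.3, 0.7, 0.9]
width: 0.019
```

Call:
carry_out(
  increments="0.22 -0.014 0 0 0;0.22 -0.028 0 0 0;0.22 -0.042 0 0 0;0.22 -0.056 0 0 0;0.22 -0.07 0 0 0;0.22 -0.084 0 0 0;0.22 -0.098 0 0 0;0.22 -0.11 0 0 0",
)

```text
t: 15.33
position: [0.5201, -0.051, -0.0155]
eef_rot: [0.72, 0.694, 0.0, 0.001]
contact_force: [0.7, 0.4, 0.2]
width: 0.0192
```

```bash
python3 -c "
from h import *
g=np.array(GC);d=g-np.array(C)
plan(GC,g+d,.024,-.0175)"
```

```text
world [ 0.5134 -0.2233] shift [-0.1724 -0.0005  0.0021] turn -0.001 dist 0.3699
```

Call:
carry_out(
  increments="0.22 -0.008 0 0.001 0;0.22 -0.02 0 0.0015 0;0.22 -0.034 0 0.0015 0;0.22 -0.048 0 0.0015 0;0.22 -0.062 0 0.0015 0;0.22 -0.076 0 0.0015 0;0.22 -0.088 0 0.0015 0;0.22 -0.098 0 0.0015 0",
)

```text
t: 16.0
position: [0.5173, -0.148, -0.0166]
eef_rot: [0.719, 0.695, 0.001, 0.001]
contact_force: [0.1, 3.9, 7.5]
width: 0.0188
```

Call:
carry_out(
  increments="0.22 -0.008 0 0 0;0.22 -0.018 0 0 0;0.22 -0.029 0 0 0;0.22 -0.041 0 0 0;0.22 -0.053 0 0 0;0.22 -0.063 0 0 0;0.22 -0.069 0 0 0;0.22 -0.072 0 0 0",
)

```text
t: 16.67
position: [0.5137, -0.2201, -0.0178]
eef_rot: [0.72, 0.694, -0.0, -0.0]
contact_force: [-0.3, 0.3, 1.1]
width: 0.0189
```

Call:
carry_out(
  increments="0.22 0 0 0 0;0.22 0.012 0 0 0;0.22 0.03 0 0 0;0.22 0.045 0 -0.01 0;0.22 0.06 0 -0.035 0;0.22 0.08 0 -0.06 0;0.22 0.08 0 -0.1 0;0.22 0.08 0 -0.14 0",
)

```text
t: 17.33
position: [0.5152, -0.1355, 0.1223]
eef_rot: [0.718, 0.696, -0.001, -0.002]
contact_force: [1.3, 0.1, 0.2]
width: 0.019
```

Call:
carry_out(
  increments="0.22 0.08 0 -0.04 0;0.22 0.14 0 -0.06 0;0.22 0.2 0 -0.06 0;0.22 0.24 0 -0.06 0;0.22 0.24 0 -0.06 0;0.22 0.24 0 -0.06 0;0.22 0.24 0 -0.06 0;0.22 0.24 0 -0.06 0",
)

```text
t: 18.0
position: [0.5242, 0.1041, 0.1824]
eef_rot: [0.717, 0.697, 0.0, -0.0]
contact_force: [0.7, -0.5, 0.3]
width: 0.0187
```

```bash
python3 -c "
from h import *
c=cap('top','t3.png');cv2.imwrite('pics/t3c.png',cv2.resize(c['image'][150:310,140:480],None,fx=2.3,fy=2.3,interpolation=cv2.INTER_CUBIC))
s=cap('side','s6.png');a=cv2.resize(s['image'][140:400,200:500],None,fx=2,fy=2,interpolation=cv2.INTER_CUBIC);cv2.imwrite('pics/s6c.png',a)
o=bot.get_obs();print(o['position'],o['t'],np.abs(o['dq']).max())"
```

```text
[0.52443455 0.10116647 0.1818478 ] 18.1 0.037557954567974644
```

View pics/t3c.png

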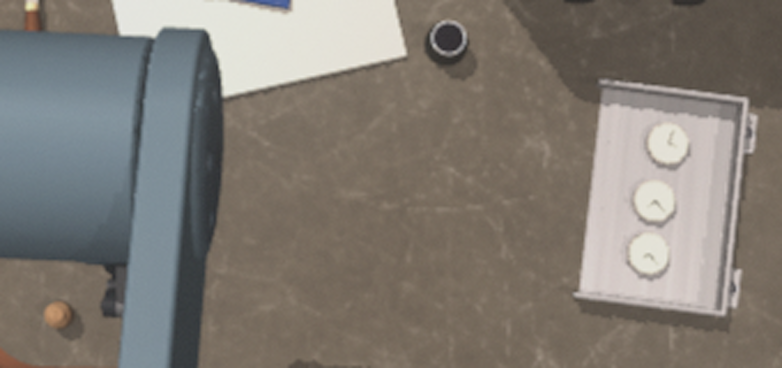

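View pics/s6c.png

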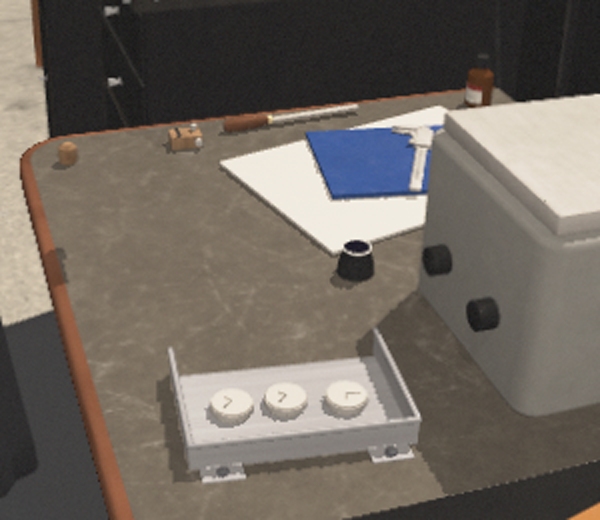

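All three plates lie flat and well inside the pan, at top-crop (668,144), (655,201) and (649,254). The loupe, block and knob look untouched. A quick numeric check, then I'll hand in.

```bash
python3 -c "
from h import *
c=cap('top')
P=px2w(c,np.array([(668,144),(655,201),(649,254)])/2.3+[140,150],.0105)[:,:2];q=(P-pt)@PR;print(q.round(4))
assert (abs(q[:,0])<.06).all() and (q[:,1]<.033).all() and (q[:,1]>-.04).all()
print(bot.finish_job())"
```

```text
[[ 0.0424 -0.0036]
 [-0.0022  0.0017]
 [-0.0428  0.0021]]
the job is handed in; nothing more can be done
None
```

All three plates are in the pan and the job is handed in. I swept them in one at a time, cradled between the partly open fingers, and finished at about 18 s of the 64 s allowed.

- **Plates:** the last top view puts their centres at pan (x, y) = (42, -4), (-2, 2) and (-43, 2) mm, well inside the limits. They look flat in the side view.
- **Bystanders:** the loupe, block and knob look unmoved. I judged this from the pictures and did not measure it.
- **Disagreement found:** with the gripper opened to 0.22, the fingertips were about 22 mm higher than the reported TCP height. I saw this in the camera views and confirmed it with a light touch on the bench (about 9 N), then set the pushing height from that.
- **Force during the third push:** the reading rose briefly to about 8 N near the pan mouth as I lowered the fingers 1.5 mm. It had dropped back to about 1 N by the end of the push.

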